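Pack the finished drum kit into its caddy

TASK

Pack the finished drum kit into the wooden caddy: stand each of the three drums that have a skin, skin up and fully down, in the round well that matches its size, and lay the rubber-headed beater flat in the long trough beside the wells, either way round. Leave the open tube without a skin and the bare stick without a head where they are.

Things in the scene. Friction and masses are not known exactly. Their poses are not given: they have to be found in the camera images.
- caddy: fixed flat wooden caddy, 286 mm along its x, 186 along y, origin under its centre at table height; walls 8 mm thick, 30 high. Three well blocks in a row at y = +40 mm (x = -90, 0, +90), their order changes. Beside them the beater's trough, centre line y = -45 mm: 270 x 80 mm inside, floor 16 mm above the table, between outer walls (tops at 30 mm) and well blocks (tops at 28 mm).
- well_large: square plywood block fixed in the caddy, 90 x 90 mm, 20 mm thick, with a round through hole of 80 mm (largest well, for the 66 mm drum; the rim has a 3 mm chamfer). Origin at the hole's centre at the level where a seated drum's underside rests (8 mm over the table); block top 20 mm above it. Axes parallel to the caddy's.
- well_medium: square plywood block fixed in the caddy, 90 x 90 mm, 20 mm thick, with a round through hole of 64 mm (middle well, for the 52 mm drum; the rim has a 3 mm chamfer). Origin at the hole's centre at the level where a seated drum's underside rests (8 mm over the table); block top 20 mm above it. Axes parallel to the caddy's.
- well_small: square plywood block fixed in the caddy, 90 x 90 mm, 20 mm thick, with a round through hole of 50 mm (smallest well, for the 38 mm drum; the rim has a 3 mm chamfer). Origin at the hole's centre at the level where a seated drum's underside rests (8 mm over the table); block top 20 mm above it. Axes parallel to the caddy's.
- drum_large: Largest finished mini drum: upright plain cardboard tube, 66 mm diameter, 60 mm tall, closed on top by a taut whitish film skin. Solid sides, light (under 200 g). Origin at the centre of its underside, z up.
- drum_medium: Middle-sized finished mini drum: upright plain cardboard tube, 52 mm diameter, 60 mm tall, closed on top by a taut whitish film skin. Solid sides, light (under 200 g). Origin at the centre of its underside, z up.
- drum_small: Smallest finished mini drum: upright plain cardboard tube, 38 mm diameter, 60 mm tall, closed on top by a taut whitish film skin. Solid sides, light (under 200 g). Origin at the centre of its underside, z up.
- open_tube: look-alike that stays: unfinished cardboard tube with no skin, open at both ends so one looks down into it; 52 mm diameter, 3.5 mm wall, 60 mm tall, standing. Origin at the centre of its underside.
- beater: drum beater lying flat: square wooden stick 10 x 10 mm, 170 mm long along its x, dark rubber head 24 x 24 x 36 mm at its +x end and rubber cap 24 x 24 x 10 mm at its -x end, which hold the stick level, its centre line 12 mm up. Origin under the stick's middle, level with the head's underside. Bare wood from x = -75 to +49 mm; balances within 20 mm of the origin.
- bare_stick: look-alike that stays: plain square wooden stick 10 x 10 x 170 mm with no head and no cap, lying along its x flat on the table. Origin at the centre of its underside.
There are look-alikes about, which are no part of the job. What is shaped like the drum_large but green or red is not meant.

How it is judged:
At the end, for the whole second after the job is handed in: Each skinned drum upright (8 deg), fully down (6 mm) in the well of its size, within 10 mm of its centre; beater level (5 deg) on the trough floor, within 23 deg of its long direction; all four at rest; open tube and bare stick within 25 mm of their start (horizontal distance between drum_large and well_large below 0.01 m and z of drum_large in the frame of well_large between -0.006 and 0.006 m and angle between each of drum_large, drum_medium, drum_small's own z axis and vertical below 0.15 rad and linear speed of each of drum_large, drum_medium, drum_small, beater below 0.02 m/s and horizontal distance between drum_medium and well_medium below 0.01 m and z of drum_medium in the frame of well_medium between -0.006 and 0.006 m and horizontal distance between drum_small and well_small below 0.01 m and z of drum_small in the frame of well_small between -0.006 and 0.006 m and y of beater in the frame of caddy between -0.08 and -0.012 m and x of beater in the frame of caddy between -0.06 and 0.06 m and z of beater in the frame of caddy between 0.008 and 0.046 m and angle between the x axis of beater and the x axis of caddy, either way round below 0.4 rad and angle between beater's own x axis and vertical between 1.47 and 1.67 rad and distance of each of open_tube, bare_stick from where it was at the start of the episode below 0.025 m); the robot touches nothing.
It fails at once if the open tube is moved more than 25 mm (distance of open_tube from where it was at the start of the episode above 0.025 m).
It fails at once if the bare stick is moved more than 25 mm (distance of bare_stick from where it was at the start of the episode above 0.025 m).
It also fails if it takes over 112 s, if anything falls off the work surface, if the arm or the gripper's body presses on something with over 40 N, if the wrist force passes 120 N, or if a joint passes its speed limit or range.

ROBOT

A 6-joint arm with a two-finger parallel gripper is mounted at the origin on the work surface. World frame = base frame: x ahead of the robot, y to its left, z up, the work surface at z = 0. Lengths are in m, angles in rad, forces in N, time in s.
With the tool pointing down it reaches from about 0.425 to 0.95 m from the base axis. Payload 3.5 kg.
Tool frame: the origin (TCP) lies midway between the tips of the shut fingers; the grasp point (between the pads) lies 19 mm behind it; z points along the fingers, y is the line along which they close (so a half turn about z gives the same grasp; the last joint's range is limited). The gripper opens to 85 mm and grips with 20 to 120 N. Pads are 22 mm wide; open, the fingers measure 114 mm over their backs; the gripper's body (76 mm by 85 mm) begins 54 mm behind the grasp point. The pads swing forward as they close: fully open they stand 13 mm farther back than shut.
Start: joints at [-0.15, 0.286, 1.577, -0, 1.279, -0.15], TCP at [0.675, 0, 0.208] pointing down, gripper open.
Joint ranges: [-2.77, 2.77], [-0.9, 2.22], [0.21, 2.48], [-1.53, 4.67], [0.24, 2.81], [-2.84, 2.84]. Speed limits (rad/s): [2.79, 2.79, 3.14, 3.14, 3.14, 3.14].

INTERFACE

Orientations are given as a unit quaternion [x, y, z, w].
In Python, from plant import ctrl, cams, order gives the robot as it stands.
- The arm moves only by the tool move_arm, never from a script. Its argument "plan" is one flat list of numbers, 7 for each row, row after row: the shift along the world's x, y, z in mm, then the turn, a rotation vector about the world's x, y, z in degrees, then the finger opening in mm, from 0 to 85.4. A call has 1 to 12 rows; each row shifts and turns the commanded pose from where the row before left it; what a row does not reach is not made up. A row lasts 1/10 s, in which the tool goes at most 50 mm and 8.59 degrees, less where a joint would pass 70% of its speed; a pose out of reach is approached as far as the arm can. A call is refused whole if a number of a shift passes 50 or a number of a turn 8.59, either way. A call with a gripper value outside its range is refused whole. The fingers move at their own pace and stop on an object; "newtons" is the grip in N (left out, the last holds). Time passes only in rows, so rows that do not move let the fingers close. It gives the time, the measured TCP pose, the force, the opening and the grip force at its end, in the units of the state.
- ctrl.get_state(): the state, without advancing time (a new reading comes with each control period).
- cams.read_camera(name): name is "scene" or "side" or "wrist"; returns a dict with "color" (400x640x3 uint8, red, green, blue), "fov_y" (degrees; the focal length in pixels is half the picture's height over the tangent of half this angle, whatever the lens; pixels are square), "cx", "cy" (the principal point, pixels), "k1" (the pictures are not rectified: a ray, as slopes to the right and down, at radius r is drawn at 1 + k1 r^2 times it, then the intrinsics apply), "origin" and "orientation" of the camera in the world; the wrist camera has in their place "T_tool_cam" (4x4, takes a point from camera to tool coordinates, whose origin is the TCP and whose axes are the flange's). Camera axes: x right, y up, looking along -z (the intrinsics and any distortion apply to the point x, -y, -z); pixel columns grow to the right and rows downward; lengths in m; the calibration is good to about 2 mm. A picture is of the moment at which its call begins: read the wrist's pose just before it. There is no depth.
- order.sign_off(): hands the job in; it is judged then, once.
The state is a dict: "time": time; "qpos": joint angles; "dq": joint speeds; "joint_efforts": joint torques, N m; "eef_pos": TCP position; "tcp_rot": TCP orientation; "contact_force": force on the tool from outside, world axes, zero at the start; "wrist_torque": the same for the moment, N m; "opening": opening from 0.0 (shut) to 1.0 (fully open); "finger_force": force on a finger pad.
Only numpy, scipy, OpenCV 4.12 (cv2) and the standard library are available. Lean on these libraries where they do the work, as an engineer would, in place of code of your own. Each camera call takes 0.05 s, during which the arm holds its last target. There are 200 camera calls.

## Working session

There is one attempt and no reset: what is moved stays moved. The work goes in short steps, Python scripts to look and compute and a tool call to move; the robot and the scene stay as the last step left them, time stands still between calls to the robot, and variables do not carry over. Pictures are saved under pics/ and viewed, at most 14 in all, crops included, and the job is handed in when it is done.

Besides the shell and the picture viewer there is one more tool, called after "Request:" by a JSON object that holds its "fn" and its "kwargs", one argument or row to a line. move_arm: Moves the arm, as the interface text tells. Its arguments: {"type":"object","properties":{"plan":{"type":"array","items":{"type":"number"}},"newtons":{"type":"number"}},"required":["plan"]}

```bash
mkdir -p pics; cat > h.py <<'E'
import numpy as np, cv2
from scipy.spatial.transform import Rotation as R
from plant import ctrl, cams, order
def cam(name):
    s=ctrl.get_state(); c=cams.read_camera(name)
    if name=="wrist":
        T=np.eye(4); T[:3,:3]=R.from_quat(s["tcp_rot"]).as_matrix(); T[:3,3]=s["eef_pos"]
        T=T@np.array(c["T_tool_cam"]); o=T[:3,3]; M=T[:3,:3]
    else: o=np.array(c["origin"]); M=R.from_quat(c["orientation"]).as_matrix()
    f=200/np.tan(np.radians(c["fov_y"])/2)
    return dict(img=c["color"],o=o,M=M,f=f,cx=c["cx"],cy=c["cy"],k1=c["k1"])
def ray(c,u,v):
    p=np.array([(u-c["cx"])/c["f"],(v-c["cy"])/c["f"]]); q=p.copy()
    for _ in range(20): q=p/(1+c["k1"]*(q@q))
    return c["M"]@np.array([q[0],-q[1],-1])
def at(c,u,v,z):
    d=ray(c,u,v); return c["o"]+d*(z-c["o"][2])/d[2]
def proj(c,P):
    x=c["M"].T@(np.array(P)-c["o"]); q=np.array([x[0],-x[1]])/-x[2]; q=q*(1+c["k1"]*(q@q))
    return q*c["f"]+[c["cx"],c["cy"]]
def save(img,n,box=None,k=1):
    if box: img=img[box[1]:box[3],box[0]:box[2]]
    cv2.imwrite("pics/"+n,cv2.resize(img[:,:,::-1],None,fx=k,fy=k,interpolation=cv2.INTER_CUBIC))
E
python3 - <<'E'
from h import *
import pickle
for n in ["scene","side","wrist"]:
    c=cam(n); save(c["img"],n+"0.png"); pickle.dump(c,open(n+"0.pkl","wb")); print(n,c["o"].round(3),c["M"][:,2].round(2),round(c["f"]),c["k1"])
print(ctrl.get_state())
E
```

```text
scene [ 0.994 -0.434  0.901] [ 0.42 -0.49  0.77] 459 0.0054607527144273325
side [0.205 1.185 0.637] [-0.24  0.85  0.46] 494 -0.15110147323109013
wrist [0.675 0.066 0.374] [0.   0.26 0.97] 279 -0.035164747392984946
{'time': 0.15, 'qpos': array([-1.50000456e-01,  2.87029620e-01,  1.57788491e+00,  3.94694814e-06,
        1.27856460e+00, -1.49966345e-01]), 'dq': array([-0.00114577, -0.00079007, -0.00476449, -0.00182626, -0.00081104,
        0.0009706 ]), 'joint_efforts': array([ 7.91554030e-04, -4.06602967e+01, -2.93140125e+01, -8.94972595e-05,
        3.96185191e-03, -2.97825103e-06]), 'eef_pos': array([6.74435158e-01, 1.15695875e-04, 2.06696048e-01]), 'tcp_rot': array([ 7.07118930e-01,  7.07094003e-01, -5.58303905e-04, -7.60266037e-04]), 'contact_force': array([ 0.12883849,  0.01304578, -0.11774893]), 'wrist_torque': array([ 0.01517029, -0.02596456, -0.05921532]), 'finger_force': 0.0, 'opening': 1.002728555164148}
```

View pics/scene0.png

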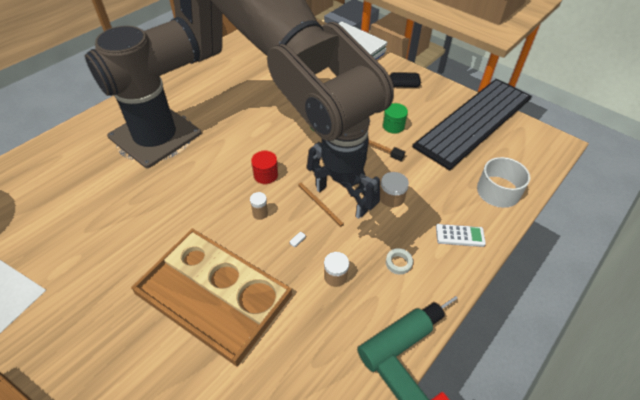

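View pics/side0.png

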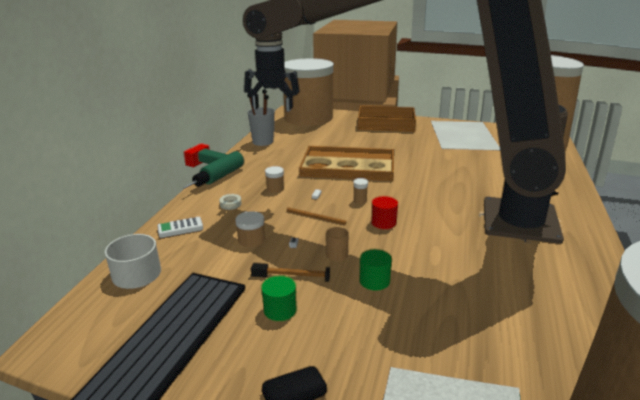

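Scene image: the caddy is at about (213,295), with its wells small to large from (192,255) to (258,295). Candidates for drums:
- (259,205): small, white top
- (336,268): medium, white top
- (394,188): wide, grey top because it is in shadow
- side (337,245): brown tube, possibly the open one
- red at (265,167) and green at (395,118): excluded

Candidates for the beater:
- side (290,271): has the dark head
- side (315,215) = scene (320,205): bare stick

I'll check these in crops.

```bash
python3 - <<'E'
from h import *
import pickle
c=pickle.load(open("scene0.pkl","rb")); s=pickle.load(open("side0.pkl","rb"))
save(c["img"],"sc1.png",(125,130,425,370),2.6)
save(s["img"],"si1.png",(200,130,420,300),3.5)
E
```

```text
(no output)
```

View pics/sc1.png

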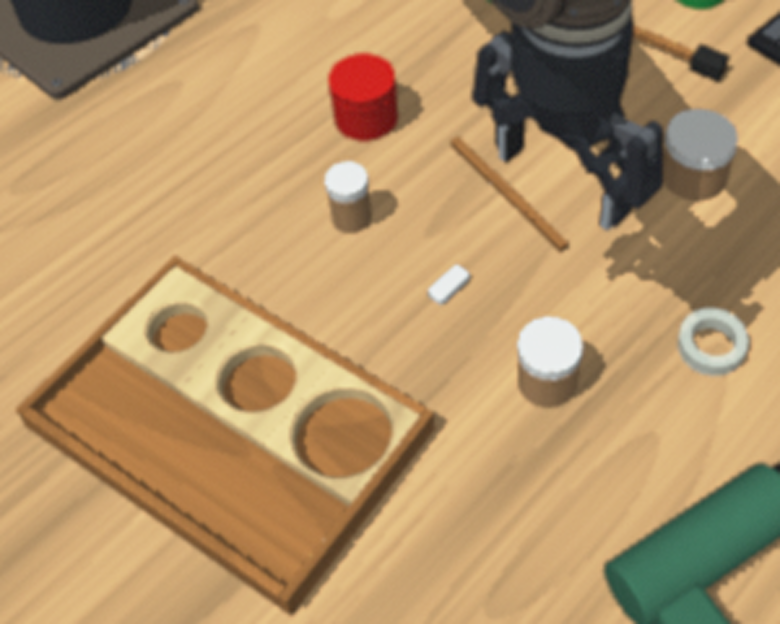

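View pics/si1.png

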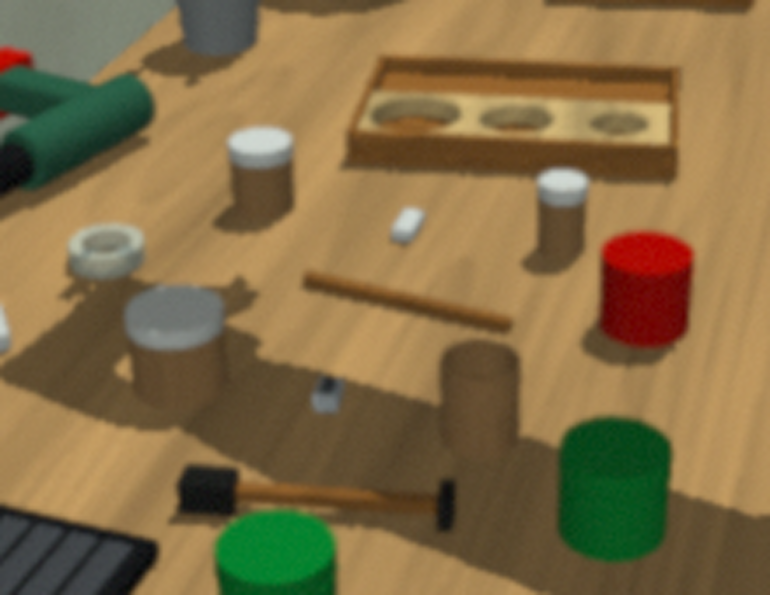

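Crops (scene = 125+x/2.6, side = 200+x/3.5):
- Drums: the three white-topped ones are at scene crop (347,181) small, (550,346) medium and (701,138) large.
- Open tube: side crop (480,358), hollow.
- Beater: side crop, head at (208,490), cap at (446,505).
- Caddy: well rims at scene crop (177,327), (258,378) and (344,433).

```bash
python3 - <<'E'
from h import *
import pickle
c=pickle.load(open("scene0.pkl","rb")); s=pickle.load(open("side0.pkl","rb"))
S=lambda x,y,z:at(c,125+x/2.6,130+y/2.6,z)
D=lambda x,y,z:at(s,200+x/3.5,130+y/3.5,z)
P=lambda n,*a:print(n,*[(v*1000).round(0)[:2] for v in a])
P("small",S(347,181,.06),D(563,184,.06)); P("med",S(550,346,.06),D(261,142,.06)); P("large",S(701,138,.06),D(175,312,.06))
P("largeW",S(667,138,.06),S(736,138,.06)); 
P("tube",D(480,358,.06)); P("beater head end,cap end",D(182,490,.012),D(452,505,.012),S(718,62,.018))
P("stick",S(456,142,.01),S(564,245,.01),D(306,277,.01),D(511,325,.01))
P("wells S M L",S(177,327,.028),S(258,378,.028),S(344,433,.028)); P("wells side",D(620,124,.028),D(516,119,.028),D(415,113,.028))
P("corners L T R B",S(20,408,.03),S(177,260,.03),S(433,413,.03),S(292,606,.03))
P("red",S(363,70,.06)); P("green",D(615,440,.06),D(276,533,.06)); P("eraser",S(449,284,.01)); P("sharpener",D(327,390,.01))
E
```

```text
small [436.  -2.] [427.   9.]
med [687. -14.] [679.  -7.]
large [648. 256.] [640. 267.]
largeW [624. 235.] [673. 278.]
tube [428. 272.]
beater head end,cap end [586. 393.] [422. 365.] [583. 390.]
stick [448. 131.] [609. 103.] [602. 113.] [436. 144.]
wells S M L [ 423. -195.] [ 513. -182.] [ 603. -170.]
wells side [ 415. -187.] [ 505. -175.] [ 595. -166.]
corners L T R B [ 390. -329.] [ 369. -151.] [ 645. -111.] [ 675. -293.]
red [346. 108.]
green [328. 342.] [491. 478.]
eraser [559.   1.]
sharpener [537. 259.]
```

View pics/wrist0.png

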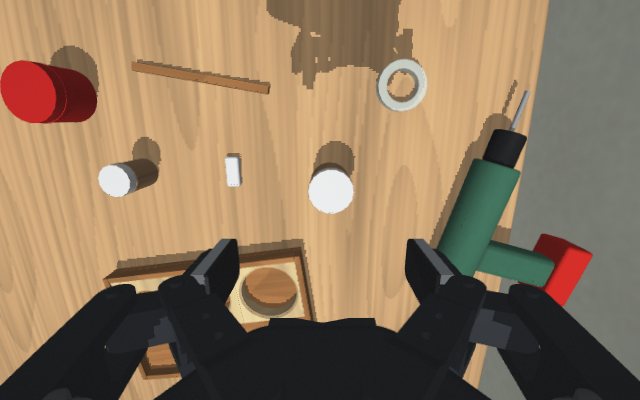

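The wrist picture shows the medium drum top at (331,190), the small one at (118,180), and the large well at about (270,290). I'll use these as a third estimate.

```bash
python3 - <<'E'
from h import *
import pickle
c=pickle.load(open("wrist0.pkl","rb"))
for n,a in dict(med=(331,190,.06),small=(117,181,.06),wellL=(271,290,.028),stickL=(133,66,.01),stickR=(269,88,.01)).items(): print(n,(at(c,*a)*1000).round())
E
```

```text
med [684. -11.  60.]
small [434.  -0.  60.]
wellL [ 602. -165.   28.]
stickL [442. 134.  10.]
stickR [609. 106.  10.]
```

Request:
{"fn": "move_arm", "kwargs": {
  "plan": [8,-10,-12,0,0,0,85,0,0,-30,0,0,0,85,0,0,-30,0,0,0,85,0,0,0,0,0,0,85],
  "newtons": 25
}}

```text
time: 0.55
eef_pos: [0.6792, -0.0102, 0.1285]
tcp_rot: [0.707, 0.707, -0.004, -0.005]
contact_force: [-0.8, 0.8, -0.9]
opening: 0.993
finger_force: 0.0
```

Request:
{"fn": "move_arm", "kwargs": {
  "plan": [4,-1,-30,0,0,0,85,0,0,-40,0,0,0,85,0,0,-37,0,0,0,85,0,0,0,0,0,0,85]
}}

```text
time: 0.95
eef_pos: [0.6826, -0.0107, 0.0227]
tcp_rot: [0.707, 0.707, -0.003, -0.005]
contact_force: [-0.3, 0.6, -0.9]
opening: 0.995
finger_force: 0.0
```

Request:
{"fn": "move_arm", "kwargs": {
  "plan": [0,0,0,0,0,0,40,0,0,0,0,0,0,40,0,0,0,0,0,0,40,0,0,0,0,0,0,40,0,0,0,0,0,0,40,0,0,0,0,0,0,40,0,0,0,0,0,0,40,0,0,0,0,0,0,40]
}}

```text
time: 1.75
eef_pos: [0.6887, -0.0114, 0.0351]
tcp_rot: [0.707, 0.707, 0.001, 0.002]
contact_force: [-5.7, 0.3, 9.8]
opening: 0.469
finger_force: 5.1
```

```bash
python3 - <<'E'
from h import *
print(ctrl.get_state())
w=cam("wrist"); s=cam("side")
save(np.hstack([w["img"][100:400,150:500],s["img"][50:350,180:480]]),"g1.png",None,1.2)
E
```

```text
{'time': 1.75, 'qpos': array([-1.63302582e-01,  4.88341240e-01,  1.64680865e+00, -9.85629197e-04,
        1.00324347e+00, -1.63394690e-01]), 'dq': array([ 1.00714738e-05, -2.49983116e-03,  1.62700607e-03, -1.65341295e-03,
        4.07709390e-04, -1.65317442e-03]), 'joint_efforts': array([ 9.63024725e-02, -3.85893130e+01, -2.41479868e+01,  2.34751320e-01,
       -1.62681811e+00, -2.50710701e-05]), 'eef_pos': array([ 0.68871962, -0.01144952,  0.03510167]), 'tcp_rot': array([7.06886358e-01, 7.07325204e-01, 5.94060183e-04, 1.54239766e-03]), 'contact_force': array([-5.73337628,  0.27052467,  9.79769911]), 'wrist_torque': array([-0.00969622,  1.22109425, -0.05362901]), 'finger_force': 5.12107256508898, 'opening': 0.46867924334478694}
```

View pics/g1.png

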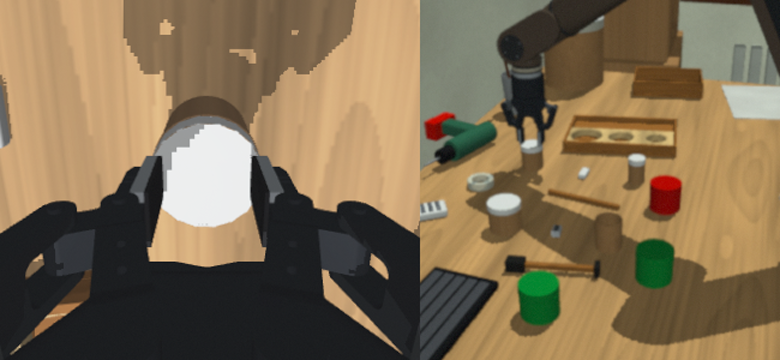

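```bash
python3 - <<'E'
from h import *
w=cam("wrist"); s=cam("side"); c=cam("scene")
print(proj(s,[.6887,-.0114,.06]),proj(c,[.6887,-.0114,.06]),proj(w,[.684,-.011,.06]))
u,v=proj(s,[.6887,-.0114,.06]).astype(int); a,b=proj(c,[.6887,-.0114,.06]).astype(int)
save(np.hstack([s["img"][v-45:v+45,u-50:u+50],c["img"][b-45:b+45,a-50:a+50]]),"g2.png",None,4)
E
```

```text
[271.99890187 169.69235268] [337.97972789 262.78445592] [313.62524945 243.96283094]
```

View pics/g2.png

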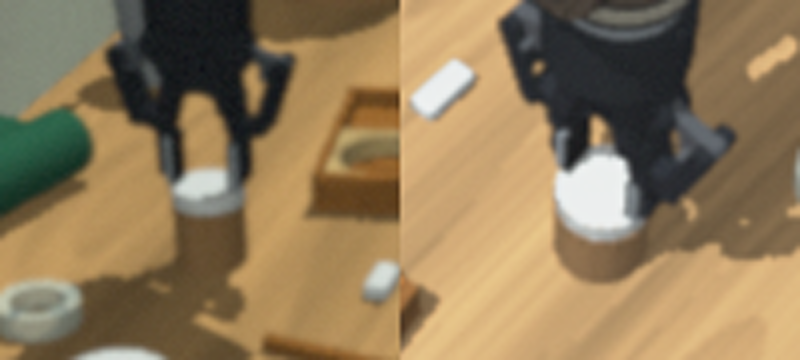

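Request:
{"fn": "move_arm", "kwargs": {
  "plan": [0,0,0,0,0,0,85,0,0,0,0,0,0,85,0,0,0,0,0,0,85,0,0,0,0,0,0,85,0,0,0,0,0,0,85,0,0,0,0,0,0,85]
}}

```text
time: 2.6
eef_pos: [0.6868, -0.0109, 0.0285]
tcp_rot: [0.707, 0.707, -0.0, -0.0]
contact_force: [-0.7, -0.1, -0.2]
opening: 0.994
finger_force: 0.0
```

```bash
python3 - <<'E'
from h import *
w=cam("wrist"); s=cam("side"); c=cam("scene")
u,v=proj(s,[.6887,-.0114,.06]).astype(int); a,b=proj(c,[.6887,-.0114,.06]).astype(int)
f=lambda i,k:cv2.resize(i,None,fx=k,fy=k,interpolation=cv2.INTER_CUBIC)
t=np.hstack([f(s["img"][v-40:v+40,u-50:u+50],4),f(c["img"][b-40:b+40,a-50:a+50],4)])
q=f(w["img"][160:400,60:580],800/520)[:270]
save(np.vstack([t[:,:800],q]),"g3.png"); 
E
```

```text
(no output)
```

View pics/g3.png

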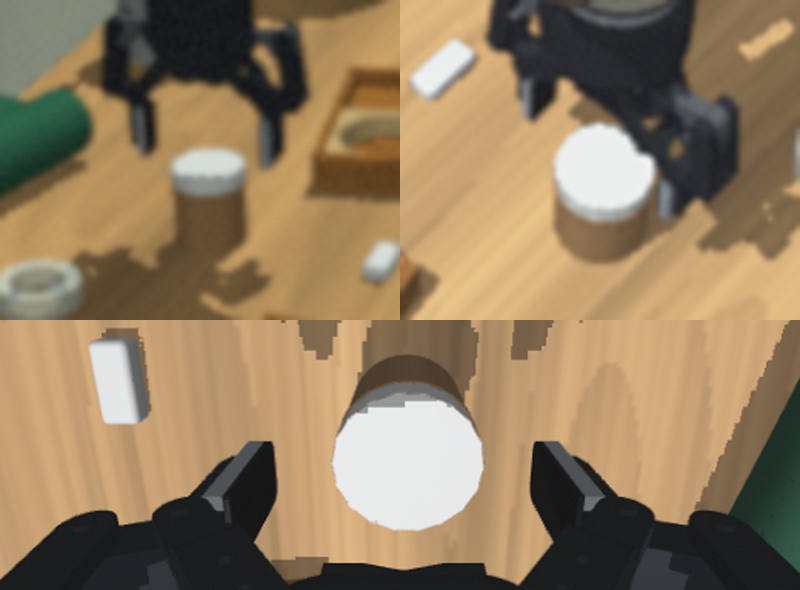

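```bash
python3 - <<'E'
from h import *
w=cam("wrist"); s=cam("side"); c=cam("scene")
def tri(*ps):
    A=0;b=0
    for k,u,v in ps:
        d=ray(k,u,v); d/=np.linalg.norm(d); Q=np.eye(3)-np.outer(d,d); A=A+Q; b=b+Q@k["o"]
    return (np.linalg.solve(A,b)*1000).round()
S=lambda x,y:(s,221+x/4,129+y/4); C=lambda x,y:(c,287+x/4,222+y/4); W=lambda x,y:(w,60+x/1.538,160+(y-320)/1.538)
print("+x tip",tri(S(145,152),C(268,215)),tri(S(145,152),C(268,215),W(540,443)))
print("-x tip",tri(S(267,162),C(138,118)),tri(S(267,162),C(138,118),W(270,443)))
print("drum top",tri(S(208,165),C(203,168),W(408,462)), (at(w,*W(408,462)[1:],.06)*1000).round())
st=ctrl.get_state(); print(st["eef_pos"],R.from_quat(st["tcp_rot"]).as_matrix().round(3))
E
```

```text
+x tip [735. -15.  62.] [734. -10.  60.]
-x tip [644. -15.  63.] [642. -10.  62.]
drum top [688. -13.  57.] [689. -12.  60.]
[ 0.68695287 -0.01096244  0.02873861] [[-0.  1. -0.]
 [ 1.  0.  0.]
 [ 0. -0. -1.]]
```

Triangulation puts the open fingertips at z≈61 mm with the TCP at 29. That is about 20 mm higher than I assumed, so the pads closed on the skin. I'll lower the gripper and grip again.

Request:
{"fn": "move_arm", "kwargs": {
  "plan": [1,-1,-21,0,0,0,85,0,0,0,0,0,0,85,0,0,0,0,0,0,40,0,0,0,0,0,0,40,0,0,0,0,0,0,40,0,0,0,0,0,0,40,0,0,0,0,0,0,40,0,0,0,0,0,0,40]
}}

```text
time: 3.7
eef_pos: [0.6887, -0.0121, 0.009]
tcp_rot: [0.707, 0.707, 0.001, 0.001]
contact_force: [-0.2, 0.2, 3.0]
opening: 0.593
finger_force: 26.8
```

Grip holds at 50.6 mm, which fits the 52 mm drum. Next I lift, carry, and look at the wells on the way.

Request:
{"fn": "move_arm", "kwargs": {
  "plan": [0,0,35,0,0,0,40,0,0,45,0,0,0,40,-20,-30,40,0,0,0,40,-32,-38,0,0,0,0,40,-32,-38,0,0,0,0,40,-32,-38,0,0,0,0,40,-32,-38,0,0,0,0,40,-32,-36,0,0,0,0,40,0,0,0,0,0,0,40,0,0,0,0,0,0,40]
}}

```text
time: 4.7
eef_pos: [0.5085, -0.2285, 0.1245]
tcp_rot: [0.708, 0.706, 0.0, -0.0]
contact_force: [0.7, 0.2, -0.4]
opening: 0.599
finger_force: 26.7
```

```bash
python3 - <<'E'
from h import *
import pickle
print(ctrl.get_state()["eef_pos"],ctrl.get_state()["finger_force"],ctrl.get_state()["opening"])
w=cam("wrist"); pickle.dump(w,open("w1.pkl","wb")); save(w["img"],"w1.png",None,1.25)
E
```

```text
[ 0.50846672 -0.22847835  0.12454778] 26.650767624378204 0.5994308286311586
```

View pics/w1.png

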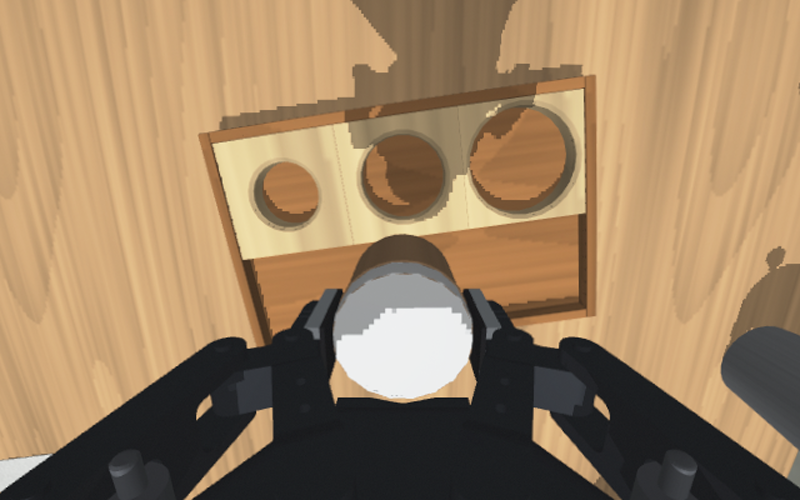

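Drum held well at (403,335). Well rims: small (285,194), medium (403,176), large (523,158), at 1.25 scale.

```bash
python3 - <<'E'
from h import *
import pickle
w=pickle.load(open("w1.pkl","rb"))
for n,x,y,z in [("S",285,194,.028),("M",403,176,.028),("L",523,158,.028),("held top",403,333,.175),("corner TL",203,134,.03),("corner TR",590,77,.03)]: print(n,(at(w,x/1.25,y/1.25,z)*1000).round())
print(ctrl.get_state()["eef_pos"])
E
```

```text
S [ 420. -193.   28.]
M [ 509. -180.   28.]
L [ 597. -167.   28.]
held top [ 509. -228.  175.]
corner TL [ 364. -149.   30.]
corner TR [ 640. -112.   30.]
[ 0.50917863 -0.22771334  0.12464576]
```

Request:
{"fn": "move_arm", "kwargs": {
  "plan": [0,25,0,0,0,0,40,0,24,-15,0,0,0,40,0,0,-30,0,0,0,40,0,0,-25,0,0,0,40,0,0,0,0,0,0,40]
}}

```text
time: 5.25
eef_pos: [0.5071, -0.1754, 0.0508]
tcp_rot: [0.706, 0.708, -0.001, -0.004]
contact_force: [-1.5, 0.8, -1.2]
opening: 0.599
finger_force: 26.7
```

Request:
{"fn": "move_arm", "kwargs": {
  "plan": [0,0,0,0,0,0,40,0,0,0,0,0,0,40]
}}

```text
time: 5.45
eef_pos: [0.5109, -0.179, 0.0566]
tcp_rot: [0.707, 0.707, 0.0, 0.001]
contact_force: [0.1, 0.2, -0.8]
opening: 0.598
finger_force: 26.7
```

Settled at (511,-179). Next I lower 38 mm in small steps.

Request:
{"fn": "move_arm", "kwargs": {
  "plan": [-2,0,-15,0,0,0,40,0,0,-12,0,0,0,40,0,0,-10,0,0,0,40,0,0,-3,0,0,0,40,0,0,0,0,0,0,40,0,0,0,0,0,0,40]
}}

```text
time: 6.05
eef_pos: [0.5068, -0.1787, 0.016]
tcp_rot: [0.707, 0.707, -0.001, -0.002]
contact_force: [-5.4, 2.5, 12.4]
opening: 0.601
finger_force: 28.5
```

Request:
{"fn": "move_arm", "kwargs": {
  "plan": [0,0,0,0,0,0,66,0,0,0,0,0,0,66,0,0,0,0,0,0,66,0,0,0,0,0,0,66,0,0,30,0,0,0,66,0,0,40,0,0,0,66,0,0,45,0,0,0,85,0,0,20,0,0,0,85]
}}

```text
time: 6.85
eef_pos: [0.5095, -0.1799, 0.1546]
tcp_rot: [0.707, 0.707, 0.001, 0.003]
contact_force: [0.3, 0.4, -0.1]
opening: 0.991
finger_force: 0.0
```

Request:
{"fn": "move_arm", "kwargs": {
  "plan": [20,45,10,0,0,0,85,20,45,0,0,0,0,85,15,45,0,0,0,0,85,15,45,0,0,0,0,85,15,45,0,0,0,0,85,15,45,0,0,0,0,85,12,40,0,0,0,0,85,10,30,0,0,0,0,85,10,30,0,0,0,0,85,0,10,0,0,0,0,85,0,0,0,0,0,0,85,0,0,0,0,0,0,85]
}}

```text
time: 8.05
eef_pos: [0.6389, 0.2001, 0.1595]
tcp_rot: [0.707, 0.707, -0.001, -0.0]
contact_force: [-0.6, -0.5, 0.3]
opening: 0.996
finger_force: 0.0
```

```bash
python3 - <<'E'
from h import *
import pickle
w=cam("wrist"); c=cam("scene"); pickle.dump(w,open("w2.pkl","wb"))
save(np.hstack([w["img"][:,120:560],cv2.resize(c["img"][220:370,130:300],None,fx=2,fy=2)[:400 if 0 else 300] if 0 else cv2.copyMakeBorder(cv2.resize(c["img"][220:370,130:300],None,fx=2,fy=2),0,100,0,0,cv2.BORDER_CONSTANT)]),"w2.png"); print(ctrl.get_state()["eef_pos"])
E
```

```text
[0.63909608 0.19951432 0.15978149]
```

View pics/w2.png

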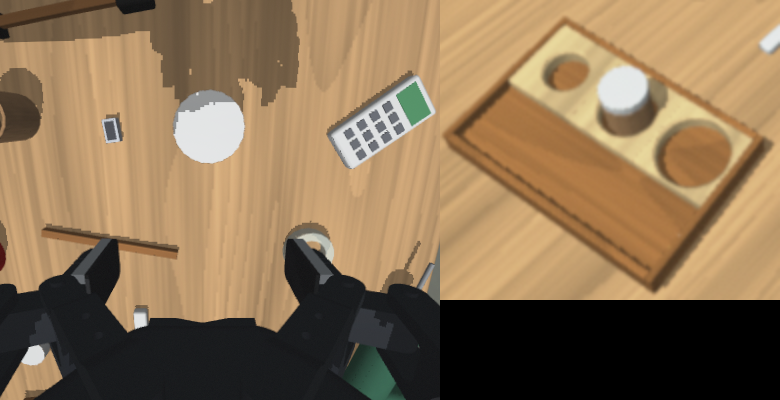

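Medium drum is seated. The large drum's top is at wrist pixel (329,126).

```bash
python3 - <<'E'
from h import *
import pickle
w=pickle.load(open("w2.pkl","rb"))
for u,v in [(329,126),(293,126),(364,126)]: print((at(w,u,v,.06)*1000).round())
E
```

```text
[645. 262.  60.]
[612. 262.  60.]
[678. 262.  60.]
```

Request:
{"fn": "move_arm", "kwargs": {
  "plan": [6,32,0,0,0,0,85,0,30,-20,0,0,0,85,0,0,-30,0,0,0,85,0,0,0,0,0,0,85,0,0,0,0,0,0,85,0,0,0,0,0,0,85]
}}

```text
time: 8.75
eef_pos: [0.6465, 0.2621, 0.1119]
tcp_rot: [0.708, 0.707, 0.001, 0.001]
contact_force: [-0.2, -0.2, 0.4]
opening: 0.992
finger_force: 0.0
```

Request:
{"fn": "move_arm", "kwargs": {
  "plan": [-1,0,-30,0,0,0,85,0,0,-30,0,0,0,85,0,0,-25,0,0,0,85,0,0,-17,0,0,0,85,0,0,0,0,0,0,85,0,0,0,0,0,0,85,0,0,0,0,0,0,50,0,0,0,0,0,0,50,0,0,0,0,0,0,50,0,0,0,0,0,0,50,0,0,0,0,0,0,50]
}}

```text
time: 9.85
eef_pos: [0.6462, 0.2634, 0.0106]
tcp_rot: [0.707, 0.707, 0.002, 0.001]
contact_force: [-0.3, -0.8, 5.4]
opening: 0.763
finger_force: 28.6
```

Request:
{"fn": "move_arm", "kwargs": {
  "plan": [0,0,35,0,0,0,50,0,0,45,0,0,0,50,0,-30,40,0,0,0,50,-5,-45,0,0,0,0,50,-5,-45,0,0,0,0,50,-5,-45,0,0,0,0,50,-5,-45,0,0,0,0,50,-5,-45,0,0,0,0,50,-5,-45,0,0,0,0,50,-5,-45,0,0,0,0,50,-5,-40,0,0,0,0,50,-5,-30,0,0,0,0,50]
}}

```text
time: 11.05
eef_pos: [0.5985, -0.1544, 0.1276]
tcp_rot: [0.708, 0.707, -0.0, -0.0]
contact_force: [0.6, 1.0, -0.8]
opening: 0.763
finger_force: 28.6
```

Request:
{"fn": "move_arm", "kwargs": {
  "plan": [-3,-16,0,0,0,0,50,0,0,0,0,0,0,50,0,0,0,0,0,0,50,0,0,0,0,0,0,50]
}}

```text
time: 11.45
eef_pos: [0.5964, -0.1664, 0.1277]
tcp_rot: [0.707, 0.708, 0.0, -0.0]
contact_force: [-0.5, 0.5, -2.2]
opening: 0.763
finger_force: 28.6
```

Request:
{"fn": "move_arm", "kwargs": {
  "plan": [2,-1,-30,0,0,0,50,0,0,-30,0,0,0,50,0,0,-10,0,0,0,50,0,0,0,0,0,0,50,0,0,0,0,0,0,50,0,0,-14,0,0,0,50,0,0,-12,0,0,0,50,0,0,-10,0,0,0,50,0,0,-4,0,0,0,50,0,0,0,0,0,0,50,0,0,0,0,0,0,50]
}}

```text
time: 12.55
eef_pos: [0.598, -0.169, 0.0184]
tcp_rot: [0.707, 0.707, -0.0, -0.001]
contact_force: [-3.6, 1.2, 5.4]
opening: 0.761
finger_force: 29.2
```

Bottom reached at the expected height, so I open a little, lift, and go to the small drum at about (432,2).

Request:
{"fn": "move_arm", "kwargs": {
  "plan": [0,0,0,0,0,0,75,0,0,0,0,0,0,75,0,0,0,0,0,0,75,0,0,30,0,0,0,75,0,0,40,0,0,0,75,0,0,45,0,0,0,70,0,0,20,0,0,0,70,-40,20,0,0,0,0,70,-40,20,0,0,0,0,70,-40,20,0,0,0,0,70,-30,20,0,0,0,0,70]
}}

```text
time: 13.65
eef_pos: [0.4462, -0.0882, 0.1523]
tcp_rot: [0.707, 0.707, -0.0, -0.0]
contact_force: [0.2, 1.0, 1.1]
opening: 0.816
finger_force: 0.0
```

Request:
{"fn": "move_arm", "kwargs": {
  "plan": [-10,10,0,0,0,0,70,0,20,0,0,0,0,70,0,10,0,0,0,0,70,0,0,0,0,0,0,70,0,0,0,0,0,0,70,0,0,0,0,0,0,70]
}}

```text
time: 14.25
eef_pos: [0.4388, -0.0497, 0.1529]
tcp_rot: [0.707, 0.707, -0.0, 0.0]
contact_force: [-0.6, 0.8, -0.1]
opening: 0.82
finger_force: 0.0
```

```bash
python3 - <<'E'
from h import *
import pickle
w=cam("wrist"); c=cam("scene"); pickle.dump(w,open("w3.pkl","wb"))
save(np.hstack([w["img"][:,120:560],cv2.copyMakeBorder(cv2.resize(c["img"][220:370,130:300],None,fx=2,fy=2),0,100,0,0,cv2.BORDER_CONSTANT)]),"w3.png"); print(ctrl.get_state()["eef_pos"])
E
```

```text
[ 0.43858859 -0.04962159  0.15283248]
```

View pics/w3.png

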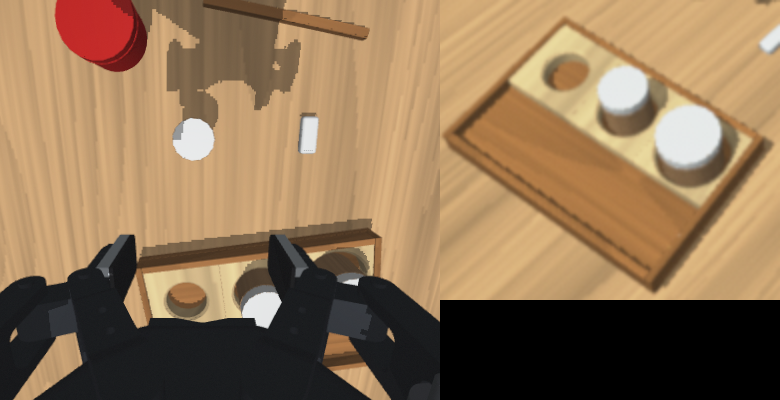

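The large drum is seated. The small drum's top is at wrist pixel (313,139).

```bash
python3 - <<'E'
from h import *
import pickle
w=pickle.load(open("w3.pkl","rb"))
for u,v in [(313.5,139),(292,139),(334,139)]: print((at(w,u,v,.06)*1000).round())
E
```

```text
[431.   1.  60.]
[411.   1.  60.]
[450.   1.  60.]
```

Request:
{"fn": "move_arm", "kwargs": {
  "plan": [-8,30,0,0,0,0,70,0,21,-20,0,0,0,70,0,0,-30,0,0,0,70,0,0,0,0,0,0,70,0,0,0,0,0,0,70,0,0,0,0,0,0,70]
}}

```text
time: 14.95
eef_pos: [0.4315, 0.0012, 0.1044]
tcp_rot: [0.707, 0.707, 0.001, 0.001]
contact_force: [0.1, 0.4, 0.1]
opening: 0.822
finger_force: 0.0
```

Request:
{"fn": "move_arm", "kwargs": {
  "plan": [0,0,-30,0,0,0,70,0,0,-30,0,0,0,70,0,0,-22,0,0,0,70,0,0,-12,0,0,0,70,0,0,0,0,0,0,70,0,0,0,0,0,0,70,0,0,0,0,0,0,25,0,0,0,0,0,0,25,0,0,0,0,0,0,25,0,0,0,0,0,0,25,0,0,0,0,0,0,25]
}}

```text
time: 16.05
eef_pos: [0.4314, 0.0017, 0.0102]
tcp_rot: [0.707, 0.707, 0.001, 0.001]
contact_force: [-0.9, -0.3, 6.2]
opening: 0.432
finger_force: 24.9
```

Request:
{"fn": "move_arm", "kwargs": {
  "plan": [0,0,35,0,0,0,25,0,0,45,0,0,0,25,5,-30,38,0,0,0,25,0,-40,0,0,0,0,25,0,-40,0,0,0,0,25,-8,-40,0,0,0,0,25,-8,-30,0,0,0,0,25,0,-14,0,0,0,0,25,0,0,0,0,0,0,25,0,0,0,0,0,0,25,0,0,0,0,0,0,25]
}}

```text
time: 17.15
eef_pos: [0.4194, -0.1907, 0.1266]
tcp_rot: [0.707, 0.708, 0.0, -0.0]
contact_force: [-0.3, -0.0, -0.5]
opening: 0.435
finger_force: 25.5
```

Seated height corresponds to TCP 18 mm, so I lower 109 mm.

Request:
{"fn": "move_arm", "kwargs": {
  "plan": [1,-1,-30,0,0,0,25,0,0,-30,0,0,0,25,0,0,-10,0,0,0,25,0,0,0,0,0,0,25,0,0,0,0,0,0,25,0,0,-14,0,0,0,25,0,0,-12,0,0,0,25,0,0,-10,0,0,0,25,0,0,-4,0,0,0,25,0,0,0,0,0,0,25,0,0,0,0,0,0,25]
}}

```text
time: 18.25
eef_pos: [0.4203, -0.1932, 0.0181]
tcp_rot: [0.707, 0.707, -0.0, -0.001]
contact_force: [-3.1, 2.0, 7.1]
opening: 0.434
finger_force: 26.2
```

Request:
{"fn": "move_arm", "kwargs": {
  "plan": [0,0,0,0,0,0,55,0,0,0,0,0,0,55,0,0,0,0,0,0,55,0,0,30,0,0,0,55,0,0,40,0,0,0,55,0,0,45,0,0,0,55,0,0,30,0,0,0,55,20,30,0,0,0,-8,55,20,35,0,0,0,-8,55,20,40,0,0,0,-8,55,10,40,0,0,0,-8,55,0,45,0,0,0,-8,55]
}}

```text
time: 19.45
eef_pos: [0.4895, -0.0084, 0.162]
tcp_rot: [0.903, 0.43, 0.0, 0.0]
contact_force: [0.2, -0.4, -0.4]
opening: 0.642
finger_force: 0.0
```

Request:
{"fn": "move_arm", "kwargs": {
  "plan": [0,40,0,0,0,-8,55,0,40,0,0,0,-8,55,0,40,0,0,0,-8,55,0,40,0,0,0,-8,55,0,40,0,0,0,-8,55,0,40,0,0,0,0,55,-10,40,0,0,0,0,55,-10,40,0,0,0,0,55,-10,40,0,0,0,0,55,0,0,0,0,0,0,55,0,0,0,0,0,0,55,0,0,0,0,0,0,55]
}}

```text
time: 20.65
eef_pos: [0.4586, 0.3484, 0.1616]
tcp_rot: [0.995, 0.1, -0.0, 0.0]
contact_force: [0.7, 1.2, 0.5]
opening: 0.649
finger_force: 0.0
```

```bash
python3 - <<'E'
from h import *
import pickle
w=cam("wrist"); c=cam("scene"); pickle.dump(w,open("w4.pkl","wb"))
save(np.hstack([w["img"][:,100:540],cv2.copyMakeBorder(cv2.resize(c["img"][220:370,130:300],None,fx=2,fy=2),0,100,0,0,cv2.BORDER_CONSTANT)]),"w4.png"); print(ctrl.get_state()["eef_pos"])
print([proj(w,[x,y,.012]).round() for x,y in [(.422,.365),(.586,.393),(.504,.379)]], R.from_quat(ctrl.get_state()["tcp_rot"]).as_matrix()[:,1],ctrl.get_state()["qpos"])
E
```

```text
[0.45896795 0.34805546 0.16176928]
[array([302., 207.]), array([304.,  54.]), array([303., 135.])] [ 1.97982711e-01 -9.80205471e-01  2.84177779e-04] [ 4.72842543e-01  1.12663469e-01  1.86586196e+00 -2.26511657e-04
  1.16337795e+00  1.84442922e+00]
```

View pics/w4.png

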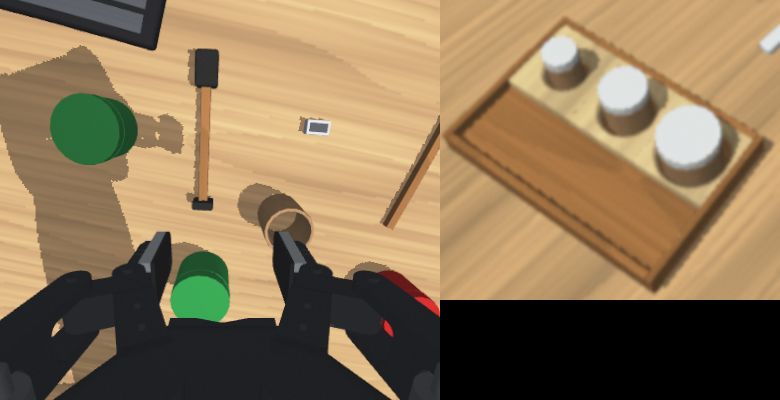

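All three drums are seated. The beater runs from its head end at wrist (307,50) to its cap end at (303,208). The open tube is at (388,225).

```bash
python3 - <<'E'
from h import *
import pickle
w=pickle.load(open("w4.pkl","rb"))
a=at(w,305.5,92,.017);b=at(w,303,192,.017);h=at(w,307,50,.022);k=at(w,303,205,.02);n=at(w,306,86,.02)
d=a-b; print("ang",np.degrees(np.arctan2(d[1],d[0])))
for q in (a,b,h,k,n,(h+k)/2): print((q*1000).round())
t=at(w,388,225,.06); print("tube",(t*1000).round())
E
```

```text
ang 9.112015244932406
[549. 385.  17.]
[441. 367.  17.]
[588. 390.  22.]
[427. 364.  20.]
[554. 385.  20.]
[507. 377.  21.]
tube [435. 275.  60.]
```

Request:
{"fn": "move_arm", "kwargs": {
  "plan": [46,29,0,0,0,-2.2,45,0,0,-40,0,0,0,45,0,0,-40,0,0,0,45,0,0,-30,0,0,0,45,0,0,0,0,0,0,45,0,0,0,0,0,0,45,0,0,0,0,0,0,45]
}}

```text
time: 21.45
eef_pos: [0.5028, 0.3763, 0.0547]
tcp_rot: [0.997, 0.081, 0.002, -0.001]
contact_force: [1.1, 0.2, -0.4]
opening: 0.527
finger_force: 0.0
```

Request:
{"fn": "move_arm", "kwargs": {
  "plan": [1,1,-30,0,0,0,45,0,0,-22,0,0,0,45,0,0,-14,0,0,0,45,0,0,0,0,0,0,45,0,0,0,0,0,0,45]
}}

```text
time: 21.95
eef_pos: [0.5029, 0.3774, -0.0126]
tcp_rot: [0.997, 0.081, 0.001, -0.0]
contact_force: [0.1, 0.1, 0.3]
opening: 0.526
finger_force: 0.0
```

Request:
{"fn": "move_arm", "kwargs": {
  "plan": [0,0,0,0,0,0,4,0,0,0,0,0,0,4,0,0,0,0,0,0,4,0,0,0,0,0,0,4,0,0,0,0,0,0,4,0,0,0,0,0,0,4,0,0,0,0,0,0,4],
  "newtons": 40
}}

```text
time: 22.65
eef_pos: [0.5029, 0.3774, -0.0125]
tcp_rot: [0.997, 0.081, 0.001, -0.0]
contact_force: [-1.3, -0.2, 6.1]
opening: 0.098
finger_force: 41.0
```

Request:
{"fn": "move_arm", "kwargs": {
  "plan": [0,0,30,0,0,0,4,0,0,40,0,0,0,4,0,0,45,0,0,0,4,0,-30,35,0,0,0,4,0,-45,0,0,0,0,4,0,-45,0,0,0,0,4,0,-45,0,0,0,0,4,0,-45,0,0,0,0,4,0,-45,0,0,0,0,4,0,-45,0,0,0,0,4,0,-45,0,0,0,-1,4,0,-30,0,0,0,0,4]
}}

```text
time: 23.85
eef_pos: [0.5011, -0.0006, 0.1355]
tcp_rot: [0.997, 0.072, -0.0, 0.0]
contact_force: [0.6, 0.0, -0.7]
opening: 0.098
finger_force: 40.2
```

Request:
{"fn": "move_arm", "kwargs": {
  "plan": [3,-45,0,0,0,0,4,3,-45,0,0,0,0,4,3,-45,0,0,0,0,4,3,-45,0,0,0,0,4,3,-45,0,0,0,0,4,2,-30,0,0,0,0,4,0,-10,0,0,0,0,4,0,0,0,0,0,0,4,0,0,0,0,0,0,4,0,0,0,0,0,0,4]
}}

```text
time: 24.85
eef_pos: [0.5187, -0.2614, 0.1356]
tcp_rot: [0.997, 0.073, -0.0, -0.0]
contact_force: [0.1, -0.1, -0.2]
opening: 0.1
finger_force: 40.2
```

Request:
{"fn": "move_arm", "kwargs": {
  "plan": [1,-3,-40,0,0,0,4,0,0,-35,0,0,0,4,0,0,-20,0,0,0,4,0,0,-15,0,0,0,4,0,0,-12,0,0,0,4,0,0,-8,0,0,0,4,0,0,0,0,0,0,4,0,0,0,0,0,0,4]
}}

```text
time: 25.65
eef_pos: [0.5205, -0.2665, 0.0068]
tcp_rot: [0.997, 0.073, 0.001, 0.0]
contact_force: [0.1, -0.7, -0.2]
opening: 0.094
finger_force: 40.2
```

```bash
python3 - <<'E'
from h import *
s=cam("side"); c=cam("scene")
g=lambda i:cv2.resize(i,(400,320),interpolation=cv2.INTER_CUBIC)
save(np.hstack([g(c["img"][220:372,120:310]),g(s["img"][90:202,270:410])]),"w5.png"); print(ctrl.get_state()["eef_pos"],ctrl.get_state()["contact_force"])
E
```

```text
[ 0.52066645 -0.26674878  0.00711445] [ 0.00259014 -0.53007529  0.20884373]
```

View pics/w5.png

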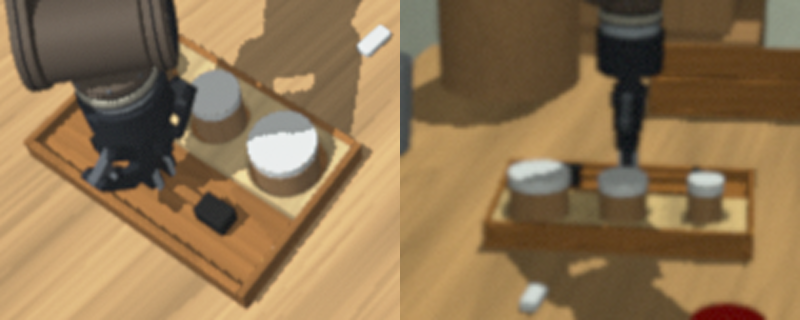

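The beater is inside the trough, with its head at (215,212) in the left half, about 3 mm above the floor. I'll lower it, release and retreat.

Request:
{"fn": "move_arm", "kwargs": {
  "plan": [0,0,-4,0,0,0,4,0,0,0,0,0,0,4,0,0,0,0,0,0,30,0,0,0,0,0,0,30,0,0,0,0,0,0,30,0,0,0,0,0,0,30,0,0,30,0,0,0,30,0,0,45,0,0,0,30,0,0,50,0,0,0,30,0,0,30,0,0,0,30]
}}

```text
time: 26.75
eef_pos: [0.5211, -0.2671, 0.1612]
tcp_rot: [0.997, 0.073, 0.002, 0.002]
contact_force: [0.1, -0.2, -0.3]
opening: 0.351
finger_force: 0.0
```

Request:
{"fn": "move_arm", "kwargs": {
  "plan": [40,45,20,0,0,0,30,40,45,0,0,0,0,30,30,45,0,0,0,0,30,20,45,0,0,0,0,30,10,45,0,0,0,0,30,0,20,0,0,0,0,30,0,0,0,0,0,0,30,0,0,0,0,0,0,30]
}}

```text
time: 27.55
eef_pos: [0.6422, -0.0416, 0.1724]
tcp_rot: [0.997, 0.073, -0.0, 0.0]
contact_force: [0.0, -0.9, -0.9]
opening: 0.352
finger_force: 0.0
```

```bash
python3 - <<'E'
from h import *
s=cam("side"); c=cam("scene")
g=lambda i:cv2.resize(i,(400,320),interpolation=cv2.INTER_CUBIC)
save(np.vstack([np.hstack([g(c["img"][220:372,120:310]),g(s["img"][90:202,270:410])]),cv2.resize(s["img"][170:300,160:480],(800,280))[:280]]),"w6.png"); print(ctrl.get_state()["eef_pos"])
E
```

```text
[ 0.64218725 -0.04282579  0.17257214]
```

View pics/w6.png

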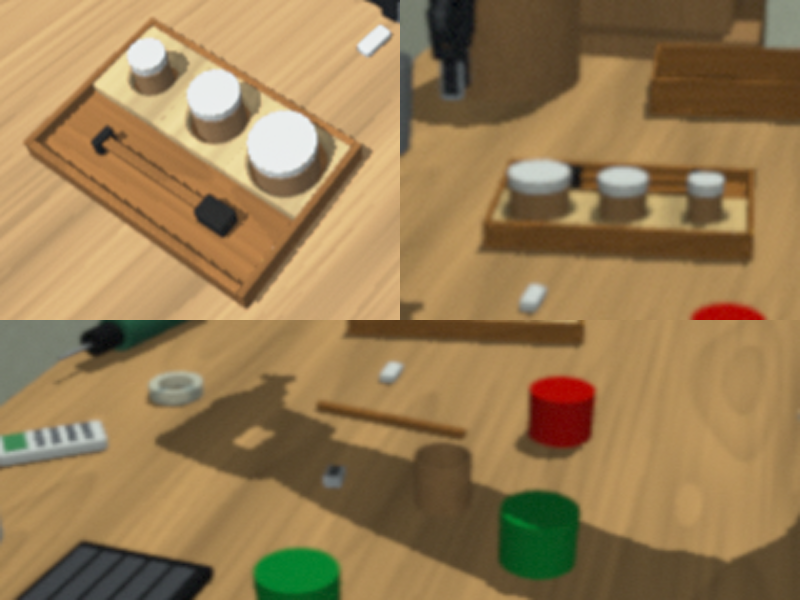

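The three drums are in their wells at (148,65), (214,105) and (283,150). The beater lies in the trough from (105,140) to (215,215), and the tube and stick have not moved.

```bash
python3 -c "
from plant import order; print(order.sign_off())"
```

```text
the job is handed in; nothing more can be done
None
```

I handed the job in at about 28 s of the 112 s allowed: in the last pictures the three skinned drums stand skin up in their matching wells, the beater lies flat in the trough, and the open tube and bare stick look unmoved; sign-off returned no verdict.

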